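# Load a bottle rack in serving order

### The job

Load the sloping gravity-feed rack from its high end, one thing at a time, so that they will come out at the low front stop in this order: a white bottle first, then the pigment tin, then the other white bottle. Each must lie straight across the rack and have rolled down against the stop or the thing before it, both bottles with their caps towards the left side of the rack as seen from the robot. Leave the glue tube and the loose tile where they lie.

Things in the scene. Friction and masses are not known exactly. Their poses are not given: they have to be found in the camera images.
- rack: Fixed plywood gravity-feed rack, 237 x 158 mm. Origin: centre of its underside, on the table; x points from the low front end (nearest the robot) to the high loading end, y to its left, z up. Chute: open above, 116 mm wide inside, rising 10 degrees towards +x over 225 mm, floor 28 mm above the table at the low end. Side walls stand 28 mm above the chute floor.
- rack_load (a point): Point on the rack's centre line, level with the chute floor, 170 mm up the slope from the stop: a lying bottle let go here (centre 27 mm above it; tin 24 mm) rolls down by itself, even as the last of three. The floor is two runners with an open slot 36 mm wide between them; fingers can reach 20 mm down into it. A 6 mm lip closes the high end.
- rack_front (a point): Where the centre of the first (lowest) bottle comes to rest in the rack, against the front stop, which stands 34 mm above the chute floor.
- rack_second (a point): Where the centre of the second thing (the tin) comes to rest behind the first bottle.
- rack_third (a point): Where the centre of the third thing (a bottle) comes to rest behind the tin.
- tray: Fixed low plywood tray, 126 x 300 x 13 mm, floor 5 mm above the table; origin: centre of its underside, y along its length. Three berths 100 mm apart along y each hold one thing, lying along the tray's x axis between 16 mm high corner blocks; the middle 70 mm of a berth is free for fingers. Which thing lies in which berth varies.
- bottle_a_centre (a point): Centre (half-way along its axis) of one of the two like white bottles with a wide white screw cap: 104 mm long, body 54 mm in diameter over 83 mm from the base, then cap 47 mm in diameter; 0.12 kg. It starts lying in a berth of the tray, cap away from the robot. The z axis runs along the bottle from base to cap.
- bottle_b_centre (a point): Centre (half-way along its axis) of the other of the two like white bottles with a wide white screw cap: 104 mm long, body 54 mm in diameter over 83 mm from the base, then cap 47 mm in diameter; 0.12 kg. It starts lying in a berth of the tray, cap away from the robot. The z axis runs along the bottle from base to cap.
- tin_centre (a point): Centre (half-way along its axis) of the pigment tin, a plain straight steel tin with a flat sunk lid and a white paper band: 100 mm long, 48 mm in diameter all along, 0.14 kg. It starts lying in a berth of the tray. The z axis runs along the tin from base to lid.
- bottle_a: The same bottle as bottle_a_centre; origin at the centre of its base.
- bottle_b: The same bottle as bottle_b_centre; origin at the centre of its base.
- tin: The same tin as tin_centre; origin at the centre of its base.
- glue_tube: Bystander: glue tube, 51 x 181 x 34 mm, lying behind the tray.
- loose_tile: Bystander: dark glazed tile, 72 x 32 x 6 mm, lying flat behind the tray.
Things that resemble listed ones, but are neither listed nor needed, are in the scene too. Leave any red look-alike of the bottle_b alone.

How it is judged (in metres and radians):
On the way, in this order (a step that is already met when the one before it is completed fails the run):
1. a white bottle lies at rest against the front stop, cap to the left (((distance between bottle_a_centre and rack_front below 0.015 m and linear speed of bottle_a below 0.03 m/s and angle between the z axis of bottle_a_centre and the y axis of rack, either way round below 0.15 rad and y of bottle_a in the frame of rack below -0.03 m) or (distance between bottle_b_centre and rack_front below 0.015 m and linear speed of bottle_b below 0.03 m/s and angle between the z axis of bottle_b_centre and the y axis of rack, either way round below 0.15 rad and y of bottle_b in the frame of rack below -0.03 m))), for 0.2 s.
2. the tin lies at rest behind that bottle, either way round (((distance between bottle_a_centre and rack_front below 0.015 m and linear speed of each of bottle_a, tin below 0.03 m/s and angle between the z axis of each of bottle_a_centre, tin_centre and the y axis of rack, either way round below 0.15 rad and y of bottle_a in the frame of rack below -0.03 m and distance between tin_centre and rack_second below 0.016 m) or (distance between bottle_b_centre and rack_front below 0.015 m and linear speed of each of bottle_b, tin below 0.03 m/s and angle between the z axis of each of bottle_b_centre, tin_centre and the y axis of rack, either way round below 0.15 rad and y of bottle_b in the frame of rack below -0.03 m and distance between tin_centre and rack_second below 0.016 m))), for 0.2 s.
3. the other bottle lies at rest behind the tin, cap to the left (((distance between bottle_a_centre and rack_front below 0.015 m and linear speed of each of bottle_a, tin, bottle_b below 0.03 m/s and angle between the z axis of each of bottle_a_centre, tin_centre, bottle_b_centre and the y axis of rack, either way round below 0.15 rad and y of each of bottle_a, bottle_b in the frame of rack below -0.03 m and distance between tin_centre and rack_second below 0.016 m and distance between bottle_b_centre and rack_third below 0.018 m) or (distance between bottle_b_centre and rack_front below 0.015 m and linear speed of each of bottle_b, tin, bottle_a below 0.03 m/s and angle between the z axis of each of bottle_b_centre, tin_centre, bottle_a_centre and the y axis of rack, either way round below 0.15 rad and y of each of bottle_b, bottle_a in the frame of rack below -0.03 m and distance between tin_centre and rack_second below 0.016 m and distance between bottle_a_centre and rack_third below 0.018 m))), for 0.2 s.
At the end, for the whole second after the job is handed in: Bottle, tin, bottle lie at rest in the rack in this order from the stop: centres within 15, 16 and 18 mm of rack_front, rack_second and rack_third, axes within 0.15 rad of the rack's y axis, both bottles' caps on the rack's left (+y) side, their bases on its right; slower than 0.03 m/s (((distance between bottle_a_centre and rack_front below 0.015 m and linear speed of each of bottle_a, tin, bottle_b below 0.03 m/s and angle between the z axis of each of bottle_a_centre, tin_centre, bottle_b_centre and the y axis of rack, either way round below 0.15 rad and y of each of bottle_a, bottle_b in the frame of rack below -0.03 m and distance between tin_centre and rack_second below 0.016 m and distance between bottle_b_centre and rack_third below 0.018 m) or (distance between bottle_b_centre and rack_front below 0.015 m and linear speed of each of bottle_b, tin, bottle_a below 0.03 m/s and angle between the z axis of each of bottle_b_centre, tin_centre, bottle_a_centre and the y axis of rack, either way round below 0.15 rad and y of each of bottle_b, bottle_a in the frame of rack below -0.03 m and distance between tin_centre and rack_second below 0.016 m and distance between bottle_a_centre and rack_third below 0.018 m))); the robot touches nothing.
It fails at once if the glue tube or the loose tile is moved by more than 30 mm (distance of any of glue_tube, loose_tile from where it was at the start of the episode above 0.03 m).
It also fails if it takes over 72 s, if anything falls off the work surface, if the arm or the gripper's body presses on something with over 40 N, if the wrist force passes 120 N, or if a joint passes its speed limit or range.

### The arm

A 6-joint arm with a two-finger parallel gripper is mounted at the origin on the work surface; the furniture and walls round the work are solid. World frame = base frame: x ahead of the robot, y to its left, z up, the work surface at z = 0. Lengths are in mm, angles in rad, forces in N, time in s.
With the tool pointing down it reaches from about 275 to 750 mm from the base axis. Payload 10.2 kg.
Tool frame: the origin (TCP) lies midway between the tips of the shut fingers; the grasp point (between the pads) lies 19 mm behind it; z points along the fingers, y is the line along which they close (so a half turn about z gives the same grasp; the last joint's range is limited). The gripper opens to 88 mm and grips with 3 to 60 N. Pads are 18 mm wide; open, the fingers measure 123 mm over their backs; the gripper's body (75 mm by 187 mm) begins 45 mm behind the grasp point.
Start: joints at [-1.475, 0.313, 1.498, -0, 1.331, -0.223], TCP at [164.537, -498.557, 238.72] pointing down, gripper open.
Joint ranges: [-2.94, 2.94], [-0.97, 2.17], [0.19, 2.56], [-1.23, 4.37], [0.02, 3.11], [-2.88, 2.88]. Speed limits (rad/s): [2.39, 2.39, 3.01, 3.14, 3.14, 3.14].

### API

Orientations are given as a 3x3 rotation matrix whose columns are the frame's x, y, z axes.
In Python, from station import arm, cams gives the robot as it stands. The module is installed in compiled form; this text tells all that it offers.
- The arm moves only by the shell command python3 -m pendant 'ROWS' [OPENING] [FORCE]. ROWS is JSON, a list of rows, each a list of 2 entries, a list of its own where there are three numbers: the shift along the tool's x, y, z in m, then the turn, a rotation vector about the tool's x, y, z in degrees. In form: [[[tx, ty, tz], [rx, ry, rz]], ...]. A call has 1 to 10 rows; each row is the pose to reach, as a shift and turn from the pose commanded when the call began, along the tool's axes at that moment; what a row does not reach only later rows make up. A row lasts 1/12 s, in which the tool goes at most 41.7 mm and 7.16 degrees, less where a joint would pass 70% of its speed; a pose out of reach is approached as far as the arm can. A call with a gripper value outside its range is refused whole. OPENING is the closure, from 0 (fully open) to 1 (shut), set as the call begins (- or left out, the last holds). The fingers move at their own pace and stop on an object; FORCE is the grip in N (left out, the last holds). Time passes only in rows, so rows that repeat a pose let the fingers close. It gives the time, the measured TCP pose, the force, the opening and the grip force at its end, in the units of the state.
- arm.sense(): the state, without advancing time (a new reading comes with each control period).
- cams.grab_frame(name): name is "scene" or "top" or "wrist"; returns the picture (480x640x3 uint8, red, green, blue); there is no depth.
- cams.camera_params(name): a dict with "fov_y" (degrees; the focal length in pixels is half the picture's height over the tangent of half this angle, whatever the lens; pixels are square), "cx", "cy" (the principal point, pixels), "position" and "attitude" of the camera in the world; the wrist camera has in their place "tool_from_camera" (4x4, takes a point from camera to tool coordinates, whose origin is the TCP and whose axes are the flange's). Camera axes: x right, y down, z forward; pixel columns grow to the right and rows downward; lengths in mm; the calibration is good to about 2 mm. A picture is of the moment at which its call begins: read the wrist's pose just before it. camera_params takes no time and is no camera call.
- arm.close_job(): hands the job in; it is judged then, once.
The state is a dict: "t": time; "joints": joint angles; "dq": joint speeds; "joint_efforts": joint torques, N m; "eef_pos": TCP position; "tcp_rot": TCP orientation; "contact_force": force on the tool from outside, world axes, zero at the start; "torque": the same for the moment, N m; "grip_width": finger opening in mm; "gripper_force": force on a finger pad.
Only numpy, scipy, OpenCV 4.12 (cv2) and the standard library are available. Lean on these libraries where they do the work, as an engineer would, in place of code of your own. Each camera call takes 0.05 s, during which the arm holds its last target. There are 200 camera calls.

## Working session

There is one attempt and no reset: what is moved stays moved. The work goes in short steps, Python scripts to look and compute and a shell command to move; the robot and the scene stay as the last step left them, time stands still between calls to the robot, and variables do not carry over. Pictures are saved under pics/ and viewed, at most 10 in all, crops included, and the job is handed in when it is done.

```bash
mkdir -p pics; python3 - <<'E'
from station import arm,cams
import cv2,numpy as np
np.set_printoptions(precision=3,suppress=True)
for n in("scene","top"):
    cv2.imwrite(f"pics/{n}0.png",cams.grab_frame(n)[:,:,::-1]); print(n,cams.camera_params(n))
print(cams.camera_params("wrist"))
s=arm.sense();print(s)
E
```

```text
scene {'fov_y': 53.766363142375056, 'cx': 314.57462323369754, 'cy': 240.61298745243198, 'position': array([  7.775, 546.015, 462.207]), 'attitude': array([[-0.777, -0.279,  0.564],
       [-0.629,  0.363, -0.688],
       [-0.013, -0.889, -0.457]])}
top {'fov_y': 42.385317615992605, 'cx': 319.213571260334, 'cy': 231.65679783876885, 'position': array([ 433.755,  -55.989, 1343.119]), 'attitude': array([[-0.029, -0.998,  0.056],
       [-1.   ,  0.028, -0.007],
       [ 0.006, -0.056, -0.998]])}
{'fov_y': 68.94098098145582, 'cx': 319.16233667582304, 'cy': 240.45364624784247, 'tool_from_camera': array([[   0.001,   -0.946,   -0.323,   84.449],
       [   1.   ,    0.   ,    0.001,    1.552],
       [  -0.001,   -0.323,    0.946, -146.728],
       [   0.   ,    0.   ,    0.   ,    1.   ]])}
{'t': 0.1, 'joints': array([-1.475,  0.313,  1.498, -0.   ,  1.331, -0.223]), 'dq': array([-0.   , -0.   , -0.001, -0.001,  0.001, -0.   ]), 'joint_efforts': array([  0.003, -40.282, -25.265,   0.07 ,   0.034,  -0.   ]), 'eef_pos': array([ 164.514, -498.325,  238.241]), 'tcp_rot': array([[ 0.95 ,  0.313, -0.   ],
       [ 0.313, -0.95 ,  0.001],
       [ 0.   , -0.001, -1.   ]]), 'contact_force': array([1.093, 0.315, 0.325]), 'torque': array([-0.01 ,  0.009, -0.031]), 'gripper_force': 0.0, 'grip_width': 87.89026368223566}
```

View pics/top0.png

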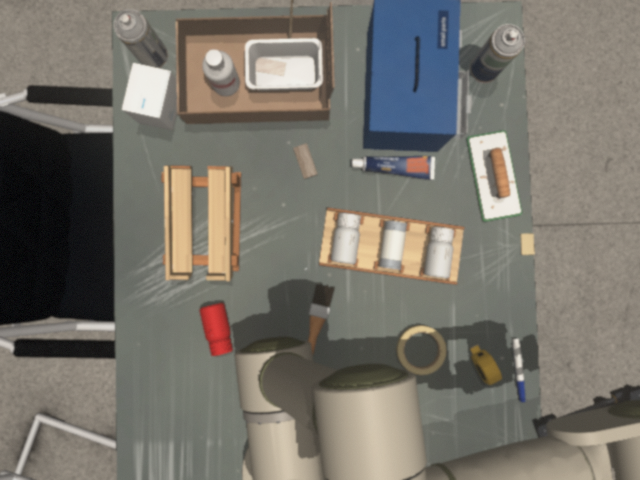

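View pics/scene0.png

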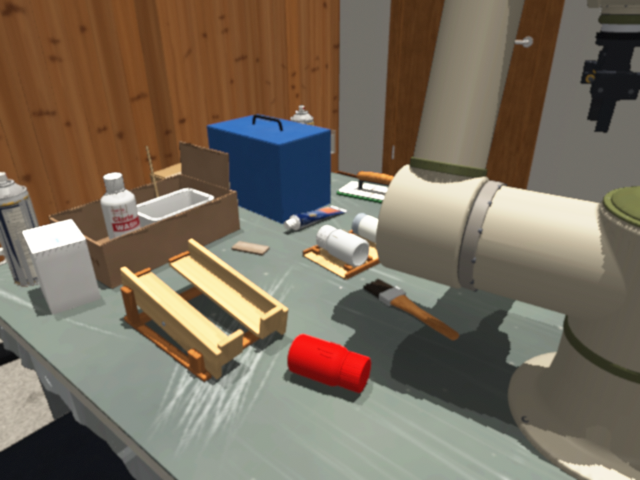

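The top view shows the rack at about (202,222). The tray has a bottle at (345,238), the tin at (392,245) and a bottle at (440,252). The red look-alike is at (216,330). I'll enlarge the top view to measure these.

```bash
cat > h.py <<'E'
from station import arm,cams
import numpy as np,cv2
np.set_printoptions(precision=1,suppress=True)
def ray(name,uv,z,s=None):
    p=cams.camera_params(name);f=240/np.tan(np.radians(p["fov_y"]/2))
    if name=="wrist":
        T=p["tool_from_camera"];R=s["tcp_rot"]@T[:3,:3];c=s["eef_pos"]+s["tcp_rot"]@T[:3,3]
    else: R=p["attitude"];c=p["position"]
    d=R@np.array([(uv[0]-p["cx"])/f,(uv[1]-p["cy"])/f,1]);return c+d*(z-c[2])/d[2]
E
python3 -c "
import cv2
i=cv2.imread('pics/top0.png')[150:290,150:470]
cv2.imwrite('pics/topc.png',cv2.resize(i,None,fx=2.5,fy=2.5,interpolation=cv2.INTER_CUBIC))"
```

```text
(no output)
```

View pics/topc.png

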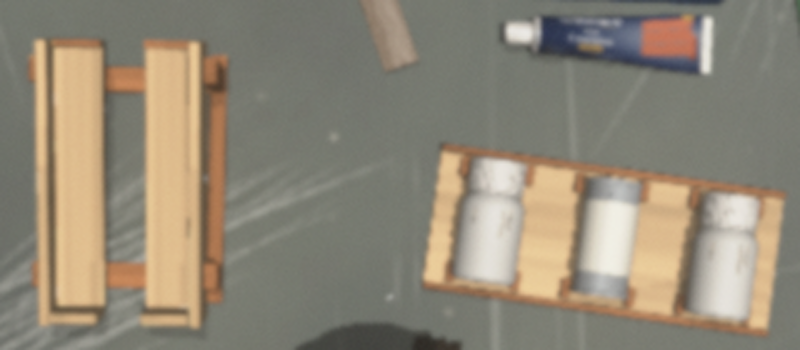

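The enlarged crop shows the rack slot with edges at columns 105 and 145, its lip at row 41 and its stop at rows 308–325. The bottle axes run (498,160)–(486,283) and (731,195)–(718,320). The tin axis runs (614,178)–(600,300).

```bash
python3 - <<'E'
from h import *
q=lambda u,v,z:ray("top",(150+u/2.5,150+v/2.5),z)
for n,u,v,z in [("tray",442,145,13),("tray",785,192,13),("tray",768,335,13),("tray",424,288,13),
 ("A cap",498,160,32),("A base",486,283,32),("tin",614,178,29),("tin",600,300,29),("B cap",731,195,32),("B base",718,320,32),
 ("slot hi",125,46,67),("slot lo",125,305,29),("lip",125,41,73),("stop in",125,310,60),("stop out",125,325,60),
 ("wallL hi",36,40,95),("wallR hi",203,40,95),("wallL lo",40,325,56),("wallR lo",202,328,56)]: print(n,q(u,v,z)[:2])
E
```

```text
tray [559.  -83.8]
tray [ 510.  -378.3]
tray [ 387.6 -358.6]
tray [436.3 -64.7]
A cap [ 543.1 -130.6]
A base [ 439.  -117.2]
tin [ 525.2 -229.1]
tin [ 421.9 -213.5]
B cap [ 507.7 -327.7]
B base [ 402.1 -312.5]
slot hi [643.7 177.9]
slot lo [429.2 188.8]
lip [646.9 176.7]
stop in [425.1 183.1]
stop out [412.8 183.3]
wallL hi [646.  244.8]
wallR hi [642.3 109.4]
wallL lo [414.7 254.4]
wallR lo [408.4 120.4]
```

```bash
cat >> h.py <<'E'
from scipy.spatial.transform import Rotation as Ro
def to(x,y,z,psi):
    """shift (m) and turn (deg) for tool straight down, tool y at world angle psi deg"""
    s=arm.sense();R=s["tcp_rot"];a=np.radians(psi);Y=np.array([np.cos(a),np.sin(a),0]);Z=np.array([0,0,-1.]);X=np.cross(Y,Z)
    T=np.c_[X,Y,Z]
    print("shift",np.round(R.T@(np.array([x,y,z])-s["eef_pos"])/1000,4),"turn",np.round(Ro.from_matrix(R.T@T).as_rotvec(degrees=True),2))
E
python3 -c "
from h import *
to(490,-123,160,-99.2)"
```

```text
shift [ 0.4 -0.3  0.1] turn [-0.1  0.  27.5]
```

```bash
sed -i 's/np.round(R.T@(np.array(\[x,y,z\])-s\["eef_pos"\])\/1000,4)/(R.T@(np.array([x,y,z])-s["eef_pos"])\/1000).round(4).tolist()/' h.py
python3 -c "
from h import *
to(490,-123,160,-99.2)"
```

```text
shift [0.4267, -0.2543, 0.0786] turn [-0.1  0.  27.5]
```

```bash
python3 -m pendant '[[[0.213,-0.127,0.039],[0,0,14]],[[0.213,-0.127,0.039],[0,0,14]],[[0.213,-0.127,0.039],[0,0,14]],[[0.213,-0.127,0.039],[0,0,14]],[[0.213,-0.127,0.039],[0,0,14]],[[0.213,-0.127,0.039],[0,0,14]],[[0.213,-0.127,0.039],[0,0,14]],[[0.213,-0.127,0.039],[0,0,14]]]' 0
python3 -c "
from h import *
to(490,-123,160,-99.2)"
```

```text
t: 0.77
eef_pos: [327.9, -309.7, 199.4]
tcp_rot: [[0.997, 0.078, -0.001], [0.078, -0.997, 0.001], [-0.0, -0.001, -1.0]]
contact_force: [-0.5, -0.5, 0.1]
grip_width: 88.3
gripper_force: 0.0
shift [0.1762, -0.1734, 0.0395] turn [-0.   0.  13.7]
```

```bash
python3 -m pendant '[[[0.176,-0.173,0.039],[0,0,13.7]],[[0.176,-0.173,0.039],[0,0,13.7]],[[0.176,-0.173,0.039],[0,0,13.7]],[[0.176,-0.173,0.039],[0,0,13.7]],[[0.176,-0.173,0.039],[0,0,13.7]],[[0.176,-0.173,0.039],[0,0,13.7]],[[0.176,-0.173,0.039],[0,0,13.7]],[[0.176,-0.173,0.039],[0,0,13.7]],[[0.176,-0.173,0.039],[0,0,13.7]]]'
python3 -c "
from h import *
s=arm.sense();print(s['eef_pos'],s['tcp_rot'][:,1])
im=cams.grab_frame('wrist');cv2.imwrite('pics/w1.png',im[:,:,::-1])
np.save('s1.npy',s,allow_pickle=True)"
```

```text
t: 1.52
eef_pos: [489.5, -126.7, 160.6]
tcp_rot: [[0.986, -0.164, -0.0], [-0.164, -0.986, -0.0], [-0.0, 0.0, -1.0]]
contact_force: [0.1, 0.3, -0.6]
grip_width: 88.3
gripper_force: 0.0
[ 489.5 -126.7  160.6] [-0.2 -1.   0. ]
```

View pics/w1.png

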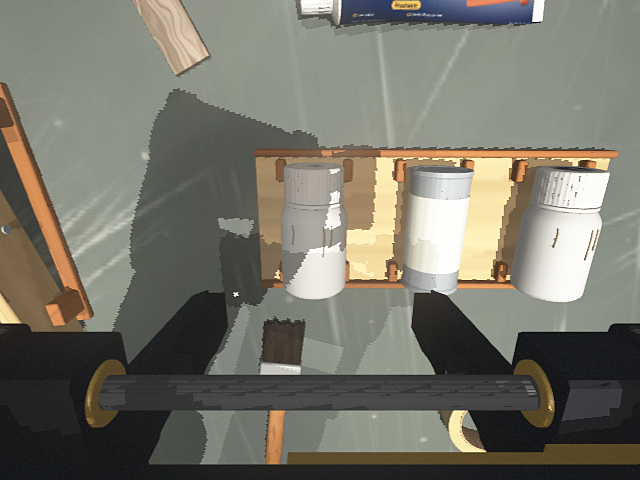

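The wrist view shows bottle A with its body at columns 282–347 and its axis vertical. The cap's far end is at about (314,164) and the base at row 298. The tray edges are level, so the yaw is right.

```bash
python3 - <<'E'
from h import *
s=np.load('s1.npy',allow_pickle=True).item();R=s["tcp_rot"];e=s["eef_pos"]
for n,u,v,z in [("A mid",314.5,240,32),("A cap top",314,164,50),("A base",315,298,32),("A base low",315,298,25),("tray back",440,151,13),("trayfront",370,288,13),("traycorner",256,151,13),("traycorner2",617,151,13),("tin",438,240,29),("B",560,240,32)]:
    p=ray("wrist",(u,v),z,s);print(n,p,R.T@(p-e))
to(489.5,-123,32-19+1,-99.2)
E
```

```text
A mid [ 481.5 -123.1   32. ] [ -8.4  -2.3 128.6]
A cap top [ 544.8 -133.7   50. ] [ 55.8  -2.2 110.6]
A base [ 428.1 -114.5   32. ] [-62.5  -2.1 128.6]
A base low [ 424.4 -113.7   25. ] [-66.2  -2.2 135.6]
tray back [ 534.2 -236.    13. ] [ 62.1 100.4 147.6]
trayfront [ 420.  -164.9   13. ] [-62.2  49.1 147.6]
traycorner [558.8 -87.5  13. ] [ 62.  -50.1 147.5]
traycorner2 [ 510.5 -378.9   13. ] [ 62.1 245.3 147.6]
tin [ 463.5 -225.3   29. ] [ -9.4 101.5 131.6]
B [ 448.  -324.6   32. ] [ -8.4 202.  128.7]
shift [-0.0003, -0.0042, 0.1468] turn [ 0.   0.  -0.3]
```

```bash
python3 -m pendant '[[[0.001,-0.0025,0.04],[0,0,0]],[[0.001,-0.0025,0.08],[0,0,0]],[[0.001,-0.0025,0.12],[0,0,0]],[[0.001,-0.0025,0.1465],[0,0,0]],[[0.001,-0.0025,0.1465],[0,0,0]],[[0.001,-0.0025,0.1465],[0,0,0]]]' 0
python3 -m pendant '[[[0,0,0],[0,0,0]],[[0,0,0],[0,0,0]],[[0,0,0],[0,0,0]],[[0,0,0],[0,0,0]],[[0,0,0],[0,0,0]],[[0,0,0],[0,0,0]],[[0,0,0],[0,0,0]],[[0,0,0],[0,0,0]]]' 1 20
```

```text
t: 2.07
eef_pos: [490.5, -124.7, 14.5]
tcp_rot: [[0.986, -0.166, -0.001], [-0.166, -0.986, 0.0], [-0.001, -0.0, -1.0]]
contact_force: [-0.2, -0.0, 1.2]
grip_width: 88.0
gripper_force: 0.0
t: 2.73
eef_pos: [491.3, -123.3, 14.7]
tcp_rot: [[0.986, -0.164, 0.001], [-0.164, -0.986, -0.0], [0.001, 0.0, -1.0]]
contact_force: [-0.5, -0.0, 6.3]
grip_width: 52.7
gripper_force: 20.0
```

```bash
python3 -m pendant '[[[0,0,-0.04],[0,0,0]],[[0,0,-0.08],[0,0,0]],[[0,0,-0.12],[0,0,0]],[[0,0,-0.15],[0,0,0]],[[0,0,-0.15],[0,0,0]]]'
python3 -c "
from h import *
to(592,180,165,-2.7);to(541,28,165,-51)"
```

```text
t: 3.15
eef_pos: [493.1, -124.2, 169.9]
tcp_rot: [[0.986, -0.164, 0.009], [-0.164, -0.987, -0.005], [0.01, 0.003, -1.0]]
contact_force: [0.2, -0.9, -0.8]
grip_width: 53.1
gripper_force: 20.0
shift [0.0477, -0.3163, 0.0044] turn [  0.6  -0.3 -96.7]
shift [0.0223, -0.158, 0.0046] turn [  0.4  -0.4 -48.4]
```

```bash
python3 -m pendant '[[[0.003,-0.022,0],[0,0,-7]],[[0.006,-0.045,0],[0,0,-14]],[[0.01,-0.068,0],[0,0,-21]],[[0.013,-0.09,0],[0,0,-28]],[[0.016,-0.113,0],[0,0,-35]],[[0.02,-0.136,0],[0,0,-42]],[[0.022,-0.158,0],[0,0,-48]],[[0.022,-0.158,0],[0,0,-48]],[[0.022,-0.158,0],[0,0,-48]]]'
python3 -c "
from h import *
to(592,180,165,-2.7)"
```

```text
t: 3.9
eef_pos: [538.3, 29.6, 163.2]
tcp_rot: [[0.782, 0.624, -0.002], [0.624, -0.782, 0.0], [-0.001, -0.001, -1.0]]
contact_force: [0.5, -0.1, -1.0]
grip_width: 53.1
gripper_force: 20.0
shift [0.1358, -0.0841, -0.0019] turn [ -0.1   0.  -48.7]
```

```bash
python3 -m pendant '[[[0.02,-0.012,0],[0,0,-7]],[[0.04,-0.024,0],[0,0,-14]],[[0.06,-0.036,0],[0,0,-21]],[[0.08,-0.048,0],[0,0,-28]],[[0.1,-0.06,0],[0,0,-35]],[[0.12,-0.072,0],[0,0,-42]],[[0.136,-0.084,0],[0,0,-48.7]],[[0.136,-0.084,0],[0,0,-48.7]],[[0.136,-0.084,0],[0,0,-48.7]],[[0.136,-0.084,0],[0,0,-48.7]]]'
python3 -c "
from h import *
s=arm.sense();print(s['eef_pos'],s['tcp_rot'][:,1])
im=cams.grab_frame('wrist');cv2.imwrite('pics/w2.png',im[:,:,::-1])
np.save('s2.npy',s,allow_pickle=True)"
```

```text
t: 4.73
eef_pos: [592.4, 178.0, 163.8]
tcp_rot: [[0.052, 0.999, -0.001], [0.999, -0.052, -0.001], [-0.001, -0.001, -1.0]]
contact_force: [0.3, -0.8, -1.4]
grip_width: 53.3
gripper_force: 20.0
[592.4 178.  163.8] [ 1.  -0.1 -0. ]
```

View pics/w2.png

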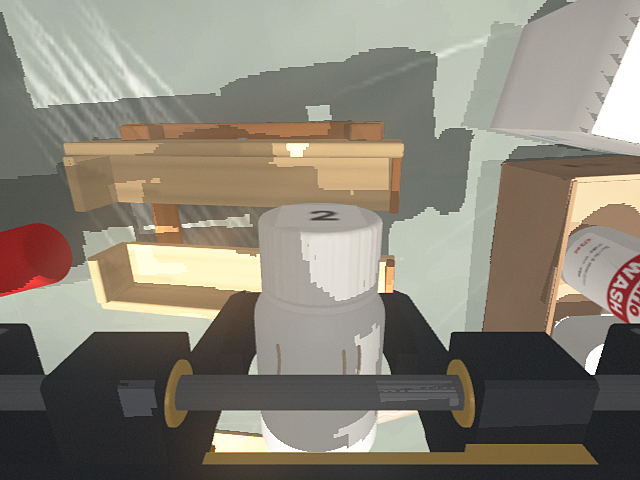

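The wrist view shows bottle "2" with its cap towards +y. The left wall's top edge runs (64,142)–(403,142), with its inner edge at row 157. The left runner's slot edge is at row 210.

```bash
python3 - <<'E'
from h import *
s=np.load('s2.npy',allow_pickle=True).item()
for n,u,v,z in [("Lwall out hi",403,142,95),("Lwall out lo",64,142,57),("Lwall in hi",403,157,95),("Lwall in lo",66,157,57),("Lrun slot hi",393,213,67),("Lrun slot lo",84,210,28),("Rrun slot lo",131,243,29),("Rrun slot hi",394,258,67)]:
    print(n,ray("wrist",(u,v),z,s))
to(592,180.5,68,-2.7)
E
```

```text
Lwall out hi [646.4 246.4  95. ]
Lwall out lo [418.4 256.   57. ]
Lwall in hi [646.6 237.7  95. ]
Lwall in lo [416.8 245.8  57. ]
Lrun slot hi [646.9 195.6  67. ]
Lrun slot lo [398.8 200.9  28. ]
Rrun slot lo [431.8 170.5  29. ]
Rrun slot hi [648.2 160.8  67. ]
shift [0.0026, -0.0006, 0.096] turn [-0.   0.  -0.3]
```

```bash
python3 - <<'E'
from h import *
s=np.load('s2.npy',allow_pickle=True).item()
for v,z in [(237,206),(204,159.5)]:
    print(s["tcp_rot"].T@(ray("wrist",(320,v),z,s)-s["eef_pos"]))
to(592,181,68,-2.4)
E
```

```text
[ 48.5   0.7 -42.2]
[48.4  0.9  4.3]
shift [0.0031, -0.0006, 0.096] turn [-0.   0.  -0.6]
```

```bash
python3 -m pendant '[[[0.006,-0.0005,0.02],[0,0,-0.6]],[[0.006,-0.0005,0.045],[0,0,-0.6]],[[0.006,-0.0005,0.07],[0,0,-0.6]],[[0.006,-0.0005,0.085],[0,0,-0.6]],[[0.006,-0.0005,0.096],[0,0,-0.6]],[[0.006,-0.0005,0.096],[0,0,-0.6]],[[0.006,-0.0005,0.096],[0,0,-0.6]]]'
```

```text
t: 5.37
eef_pos: [592.7, 184.7, 68.5]
tcp_rot: [[0.039, 0.999, 0.0], [0.999, -0.039, -0.0], [-0.0, 0.0, -1.0]]
contact_force: [0.8, -0.3, -0.7]
grip_width: 53.0
gripper_force: 20.0
```

```bash
python3 -m pendant '[[[0,0,0.002],[0,0,0]],[[0,0,0.002],[0,0,0]],[[0,0,0.002],[0,0,0]]]'
python3 -m pendant '[[[0,0,0],[0,0,0]],[[0,0,0],[0,0,0]],[[0,0,0],[0,0,0]],[[0,0,0],[0,0,0]]]' 0.27
python3 -m pendant '[[[0,0,-0.03],[0,0,0]],[[0,0,-0.07],[0,0,0]],[[0,0,-0.1],[0,0,0]],[[0,0,-0.1],[0,0,0]],[[0,0,-0.1],[0,0,0]],[[0,0,-0.1],[0,0,0]]]'
python3 -c "
from h import *
s=arm.sense();print(s['eef_pos'])
im=cams.grab_frame('wrist');cv2.imwrite('pics/w3.png',im[:,:,::-1])
to(541,28,165,-51)"
```

```text
t: 5.62
eef_pos: [592.7, 185.3, 66.7]
tcp_rot: [[0.038, 0.999, 0.001], [0.999, -0.038, 0.0], [0.0, 0.001, -1.0]]
contact_force: [-0.2, 0.2, -2.3]
grip_width: 53.4
gripper_force: 20.0
t: 5.95
eef_pos: [592.5, 185.5, 66.4]
tcp_rot: [[0.037, 0.999, 0.0], [0.999, -0.037, 0.0], [0.0, 0.0, -1.0]]
contact_force: [0.6, -0.7, 0.0]
grip_width: 64.4
gripper_force: 0.1
t: 6.45
eef_pos: [592.0, 185.4, 165.3]
tcp_rot: [[0.037, 0.999, -0.001], [0.999, -0.037, -0.0], [-0.0, -0.001, -1.0]]
contact_force: [-0.4, 0.1, -0.5]
grip_width: 64.5
gripper_force: 0.0
[592.  185.4 165.3]
shift [-0.1591, -0.0449, -0.0001] turn [-0.1  0.1 48.9]
```

View pics/w3.png

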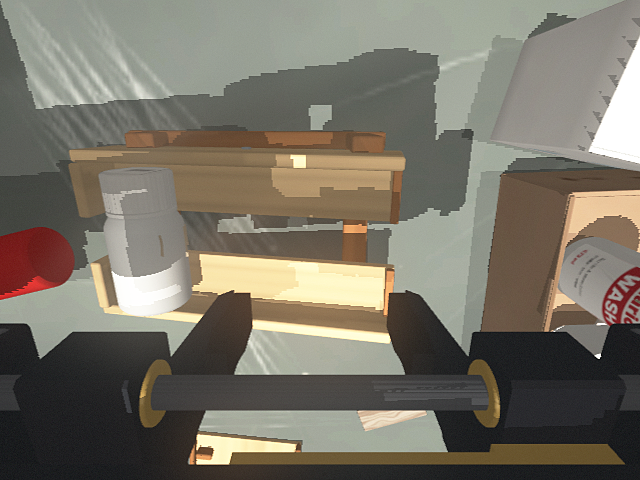

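Bottle "2" is lying straight against the stop at about (145,240), cap on the left. Next is the tin.

```bash
python3 -m pendant '[[[-0.023,-0.006,0],[0,0,7]],[[-0.046,-0.012,0],[0,0,14]],[[-0.069,-0.019,0],[0,0,21]],[[-0.092,-0.025,0],[0,0,28]],[[-0.115,-0.032,0],[0,0,35]],[[-0.137,-0.039,0],[0,0,42]],[[-0.159,-0.045,0],[0,0,48.9]],[[-0.159,-0.045,0],[0,0,48.9]],[[-0.159,-0.045,0],[0,0,48.9]]]' 0
python3 -c "
from h import *
to(473,-223,90,-99.3)"
```

```text
t: 7.25
eef_pos: [541.1, 27.8, 165.3]
tcp_rot: [[0.778, 0.629, -0.002], [0.629, -0.778, 0.001], [-0.001, -0.002, -1.0]]
contact_force: [-0.3, 0.7, 0.7]
grip_width: 88.0
gripper_force: 0.0
shift [-0.2105, 0.1523, 0.0752] turn [-0.1  0.1 48.3]
```

```bash
python3 -m pendant '[[[-0.03,0.022,0.005],[0,0,7]],[[-0.06,0.044,0.015],[0,0,14]],[[-0.09,0.065,0.025],[0,0,21]],[[-0.12,0.087,0.035],[0,0,28]],[[-0.15,0.109,0.045],[0,0,35]],[[-0.18,0.13,0.055],[0,0,42]],[[-0.2105,0.1525,0.065],[0,0,48.3]],[[-0.2105,0.1525,0.075],[0,0,48.3]],[[-0.2105,0.1525,0.075],[0,0,48.3]],[[-0.2105,0.1525,0.075],[0,0,48.3]]]'
python3 -c "
from h import *
to(473,-223,11,-99.3)
s=arm.sense()
im=cams.grab_frame('wrist');cv2.imwrite('pics/w4.png',im[:,:,::-1])
np.save('s4.npy',s,allow_pickle=True)"
```

```text
t: 8.08
eef_pos: [473.9, -221.5, 90.5]
tcp_rot: [[0.987, -0.159, -0.001], [-0.159, -0.987, 0.002], [-0.002, -0.001, -1.0]]
contact_force: [0.0, 0.1, 0.2]
grip_width: 87.7
gripper_force: 0.0
shift [-0.0005, 0.0017, 0.0795] turn [-0.1  0.1  0.1]
```

View pics/w4.png

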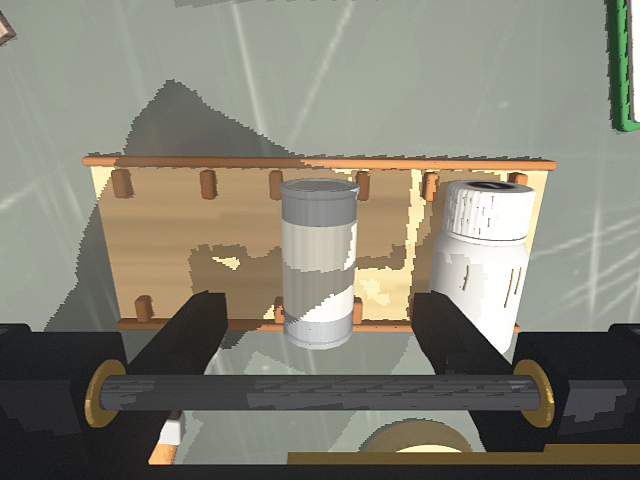

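The tin is centred between the fingers, at column 319.

```bash
python3 -m pendant '[[[0,0,0.01],[0,0,0]],[[0,0,0.045],[0,0,0]],[[0,0,0.07],[0,0,0]],[[0,0,0.0785],[0,0,0]],[[0,0,0.0785],[0,0,0]],[[0,0,0.0785],[0,0,0]]]' 0.15
python3 -m pendant '[[[0,0,0],[0,0,0]],[[0,0,0],[0,0,0]],[[0,0,0],[0,0,0]],[[0,0,0],[0,0,0]],[[0,0,0],[0,0,0]],[[0,0,0],[0,0,0]],[[0,0,0],[0,0,0]]]' 1 20
python3 -m pendant '[[[0,0,-0.04],[0,0,0]],[[0,0,-0.08],[0,0,0]],[[0,0,-0.12],[0,0,0]],[[0,0,-0.154],[0,0,0]],[[0,0,-0.154],[0,0,0]],[[0,0,-0.154],[0,0,0]]]'
python3 -c "
from h import *
to(541,28,165,-51)"
```

```text
t: 8.63
eef_pos: [474.3, -222.5, 13.4]
tcp_rot: [[0.987, -0.161, 0.001], [-0.161, -0.987, -0.0], [0.001, 0.0, -1.0]]
contact_force: [0.3, -0.3, -0.4]
grip_width: 74.7
gripper_force: 0.0
t: 9.22
eef_pos: [474.0, -222.9, 13.2]
tcp_rot: [[0.987, -0.162, 0.001], [-0.162, -0.987, -0.0], [0.001, 0.0, -1.0]]
contact_force: [-0.5, 0.5, 5.2]
grip_width: 47.3
gripper_force: 20.0
t: 9.72
eef_pos: [474.0, -223.0, 167.7]
tcp_rot: [[0.987, -0.162, 0.002], [-0.162, -0.987, -0.002], [0.002, 0.001, -1.0]]
contact_force: [-0.3, -0.8, -2.6]
grip_width: 47.5
gripper_force: 20.0
shift [0.0254, -0.2585, 0.0024] turn [  0.1  -0.1 -48.3]
```

```bash
python3 -m pendant '[[[0.003,-0.035,0],[0,0,-7]],[[0.007,-0.07,0],[0,0,-14]],[[0.01,-0.105,0],[0,0,-21]],[[0.014,-0.14,0],[0,0,-28]],[[0.018,-0.18,0],[0,0,-35]],[[0.022,-0.22,0],[0,0,-42]],[[0.0255,-0.2585,0],[0,0,-48.3]],[[0.0255,-0.2585,0],[0,0,-48.3]],[[0.0255,-0.2585,0],[0,0,-48.3]],[[0.0255,-0.2585,0],[0,0,-48.3]]]'
python3 -c "
from h import *
to(592,181,165,-2.3)"
```

```text
t: 10.55
eef_pos: [540.1, 27.9, 165.1]
tcp_rot: [[0.778, 0.628, -0.003], [0.628, -0.778, 0.0], [-0.002, -0.002, -1.0]]
contact_force: [-0.2, -0.5, -1.2]
grip_width: 47.3
gripper_force: 20.0
shift [0.1365, -0.0865, -0.0001] turn [ -0.2   0.1 -48.8]
```

```bash
python3 -m pendant '[[[0.02,-0.012,0],[0,0,-7]],[[0.04,-0.024,0],[0,0,-14]],[[0.06,-0.036,0],[0,0,-21]],[[0.08,-0.048,0],[0,0,-28]],[[0.1,-0.06,0],[0,0,-35]],[[0.12,-0.075,0],[0,0,-42]],[[0.1365,-0.0865,0],[0,0,-48.8]],[[0.1365,-0.0865,0],[0,0,-48.8]],[[0.1365,-0.0865,0],[0,0,-48.8]],[[0.1365,-0.0865,0],[0,0,-48.8]]]'
python3 -c "
from h import *
s=arm.sense()
im=cams.grab_frame('wrist');cv2.imwrite('pics/w5.png',im[:,:,::-1])
np.save('s5.npy',s,allow_pickle=True)
to(592,181,67,-2.3)"
```

```text
t: 11.38
eef_pos: [592.5, 179.6, 166.1]
tcp_rot: [[0.043, 0.999, -0.001], [0.999, -0.043, -0.001], [-0.001, -0.001, -1.0]]
contact_force: [0.3, 0.6, -1.7]
grip_width: 47.6
gripper_force: 20.0
shift [0.0014, -0.0005, 0.0993] turn [-0.1  0.  -0.2]
```

View pics/w5.png

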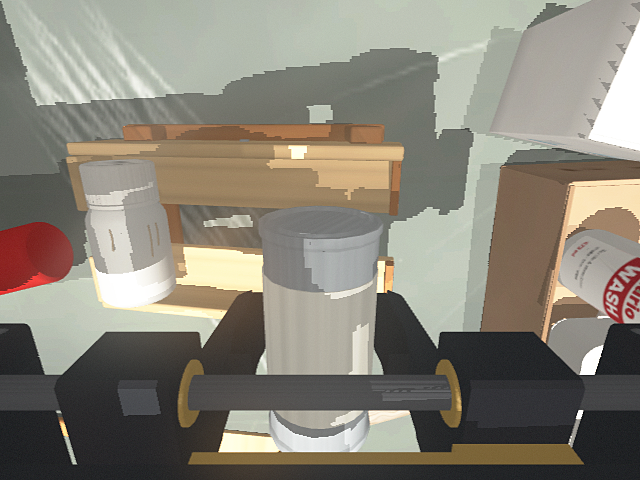

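The tin is held level and bottle "2" still rests at the stop. The tin's end face spans rows 205–240, so it is about 2 mm low along its axis.

```bash
python3 -m pendant '[[[0.003,-0.0005,0.02],[0,0,-0.2]],[[0.003,-0.0005,0.045],[0,0,-0.2]],[[0.003,-0.0005,0.07],[0,0,-0.2]],[[0.003,-0.0005,0.085],[0,0,-0.2]],[[0.003,-0.0005,0.095],[0,0,-0.2]],[[0.003,-0.0005,0.0985],[0,0,-0.2]],[[0.003,-0.0005,0.0985],[0,0,-0.2]],[[0.003,-0.0005,0.0985],[0,0,-0.2]]]'
python3 -m pendant '[[[0,0,0],[0,0,0]],[[0,0,0],[0,0,0]],[[0,0,0],[0,0,0]],[[0,0,0],[0,0,0]]]' 0.32
python3 -m pendant '[[[0,0,-0.03],[0,0,0]],[[0,0,-0.07],[0,0,0]],[[0,0,-0.1],[0,0,0]],[[0,0,-0.1],[0,0,0]],[[0,0,-0.1],[0,0,0]],[[0,0,-0.1],[0,0,0]]]'
python3 -c "
from h import *
im=cams.grab_frame('wrist');cv2.imwrite('pics/w6.png',im[:,:,::-1])
to(541,28,165,-51)"
```

```text
t: 12.1
eef_pos: [592.8, 184.0, 69.3]
tcp_rot: [[0.036, 0.999, 0.002], [0.999, -0.036, 0.0], [0.0, 0.002, -1.0]]
contact_force: [0.9, 0.4, -1.6]
grip_width: 47.5
gripper_force: 20.0
t: 12.43
eef_pos: [592.4, 184.4, 68.8]
tcp_rot: [[0.035, 0.999, 0.001], [0.999, -0.035, 0.0], [0.0, 0.001, -1.0]]
contact_force: [-0.5, 0.5, 0.2]
grip_width: 60.4
gripper_force: 0.2
t: 12.93
eef_pos: [591.8, 184.3, 167.4]
tcp_rot: [[0.035, 0.999, -0.001], [0.999, -0.035, -0.0], [-0.0, -0.001, -1.0]]
contact_force: [-0.9, 0.7, -1.5]
grip_width: 60.0
gripper_force: 0.0
shift [-0.158, -0.045, 0.002] turn [-0.1  0.1 49. ]
```

View pics/w6.png

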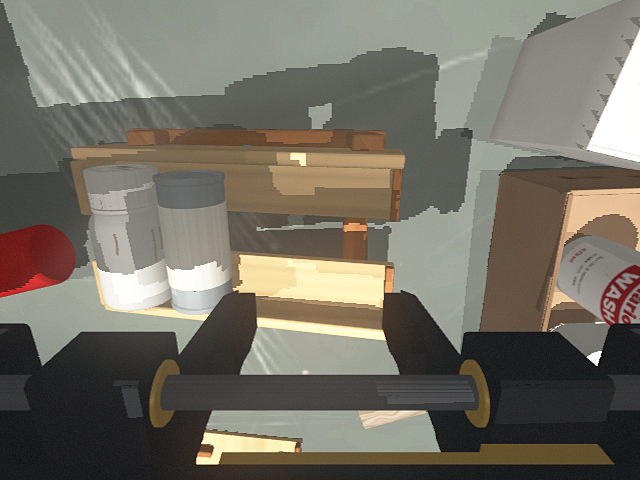

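The tin is lying straight behind bottle "2", at about (195,240). Next is the last bottle.

```bash
python3 -m pendant '[[[-0.023,-0.006,0],[0,0,7]],[[-0.046,-0.012,0],[0,0,14]],[[-0.069,-0.019,0],[0,0,21]],[[-0.092,-0.025,0],[0,0,28]],[[-0.115,-0.032,0],[0,0,35]],[[-0.137,-0.039,0],[0,0,42]],[[-0.158,-0.045,0],[0,0,49]],[[-0.158,-0.045,0],[0,0,49]],[[-0.158,-0.045,0],[0,0,49]]]' 0
python3 -c "
from h import *
to(456.5,-321,90,-99.3)"
```

```text
t: 13.73
eef_pos: [541.2, 27.6, 167.3]
tcp_rot: [[0.777, 0.629, -0.002], [0.629, -0.777, 0.0], [-0.001, -0.002, -1.0]]
contact_force: [0.1, 0.1, 0.1]
grip_width: 88.0
gripper_force: 0.0
shift [-0.2851, 0.2178, 0.0773] turn [-0.1  0.1 48.3]
```

```bash
python3 -m pendant '[[[-0.03,0.022,0.005],[0,0,7]],[[-0.06,0.045,0.01],[0,0,14]],[[-0.09,0.068,0.015],[0,0,21]],[[-0.12,0.091,0.02],[0,0,28]],[[-0.15,0.114,0.03],[0,0,35]],[[-0.18,0.137,0.04],[0,0,42]],[[-0.21,0.16,0.05],[0,0,48.3]],[[-0.24,0.183,0.055],[0,0,48.3]],[[-0.265,0.202,0.06],[0,0,48.3]],[[-0.285,0.218,0.065],[0,0,48.3]]]'
python3 -m pendant '[[[0,0,0.01],[0,0,0]],[[0,0,0.012],[0,0,0]],[[0,0,0.012],[0,0,0]]]'
python3 -c "
from h import *
to(456.5,-321,14,-99.3)
s=arm.sense()
im=cams.grab_frame('wrist');cv2.imwrite('pics/w7.png',im[:,:,::-1])"
```

```text
t: 14.57
eef_pos: [456.9, -322.0, 102.1]
tcp_rot: [[0.987, -0.16, -0.001], [-0.16, -0.987, 0.001], [-0.001, -0.001, -1.0]]
contact_force: [0.4, 0.7, 0.7]
grip_width: 88.6
gripper_force: 0.0
t: 14.82
eef_pos: [457.4, -319.0, 90.0]
tcp_rot: [[0.987, -0.16, -0.002], [-0.16, -0.987, 0.002], [-0.002, -0.002, -1.0]]
contact_force: [0.3, 0.5, -0.4]
grip_width: 88.3
gripper_force: 0.0
shift [-0.0004, 0.0023, 0.076] turn [-0.1  0.1  0.1]
```

View pics/w7.png

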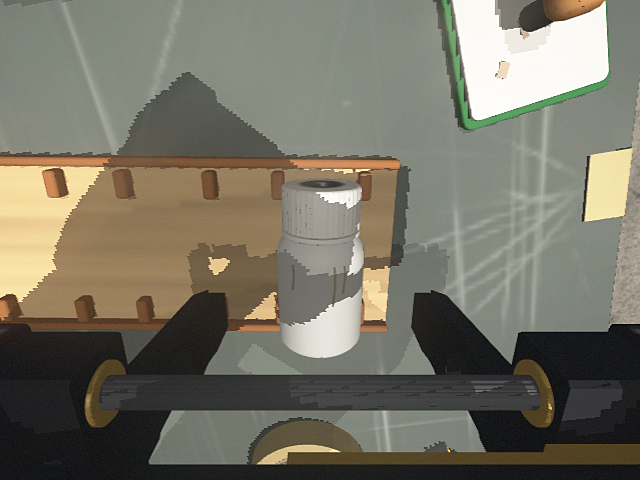

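Bottle B is centred between the fingers, with its body at columns 277–363, centre 320. I've now used all 10 picture views, so the remaining checks will be numeric.

```bash
python3 -m pendant '[[[0,0,0.01],[0,0,0]],[[0,0,0.045],[0,0,0]],[[0,0,0.07],[0,0,0]],[[0,0,0.0765],[0,0,0]],[[0,0,0.0765],[0,0,0]],[[0,0,0.0765],[0,0,0]]]' 0.1
python3 -m pendant '[[[0,0,0],[0,0,0]],[[0,0,0],[0,0,0]],[[0,0,0],[0,0,0]],[[0,0,0],[0,0,0]],[[0,0,0],[0,0,0]],[[0,0,0],[0,0,0]],[[0,0,0],[0,0,0]]]' 1 20
python3 -m pendant '[[[0,0,-0.04],[0,0,0]],[[0,0,-0.08],[0,0,0]],[[0,0,-0.12],[0,0,0]],[[0,0,-0.152],[0,0,0]],[[0,0,-0.152],[0,0,0]],[[0,0,-0.152],[0,0,0]]]'
python3 -c "
from h import *
to(541,28,165,-51)"
```

```text
t: 15.37
eef_pos: [457.7, -320.6, 15.6]
tcp_rot: [[0.987, -0.161, 0.001], [-0.161, -0.987, -0.001], [0.001, 0.001, -1.0]]
contact_force: [0.1, -1.3, 0.2]
grip_width: 79.2
gripper_force: 0.0
t: 15.95
eef_pos: [457.3, -320.9, 15.3]
tcp_rot: [[0.987, -0.162, 0.001], [-0.162, -0.987, -0.001], [0.001, 0.001, -1.0]]
contact_force: [0.1, 1.4, 6.1]
grip_width: 53.3
gripper_force: 20.0
t: 16.45
eef_pos: [457.3, -321.0, 167.7]
tcp_rot: [[0.987, -0.162, 0.002], [-0.162, -0.987, -0.002], [0.002, 0.002, -1.0]]
contact_force: [0.3, 0.2, -2.5]
grip_width: 53.3
gripper_force: 20.0
shift [0.026, -0.3579, 0.0022] turn [  0.1  -0.1 -48.3]
```

```bash
python3 -m pendant '[[[0.003,-0.036,0],[0,0,-7]],[[0.006,-0.072,0],[0,0,-14]],[[0.009,-0.108,0],[0,0,-21]],[[0.012,-0.144,0],[0,0,-28]],[[0.015,-0.18,0],[0,0,-35]],[[0.018,-0.216,0],[0,0,-42]],[[0.02,-0.252,0],[0,0,-48.3]],[[0.022,-0.29,0],[0,0,-48.3]],[[0.024,-0.328,0],[0,0,-48.3]],[[0.026,-0.358,0],[0,0,-48.3]]]'
python3 -m pendant '[[[0,0,0],[0,0,0]],[[0,0,0],[0,0,0]]]'
python3 -c "
from h import *
to(592,181,165,-2.7)"
```

```text
t: 17.28
eef_pos: [540.0, 31.1, 164.5]
tcp_rot: [[0.777, 0.63, -0.004], [0.63, -0.777, 0.001], [-0.002, -0.003, -1.0]]
contact_force: [0.2, -0.5, -0.9]
grip_width: 53.5
gripper_force: 20.0
t: 17.45
eef_pos: [540.0, 29.6, 164.6]
tcp_rot: [[0.776, 0.631, -0.004], [0.631, -0.776, 0.0], [-0.003, -0.003, -1.0]]
contact_force: [0.3, 0.0, -1.1]
grip_width: 54.0
gripper_force: 20.0
shift [0.1358, -0.0847, -0.0005] turn [ -0.2   0.1 -48.2]
```

```bash
python3 -m pendant '[[[0.02,-0.012,0],[0,0,-7]],[[0.04,-0.024,0],[0,0,-14]],[[0.06,-0.036,0],[0,0,-21]],[[0.08,-0.048,0],[0,0,-28]],[[0.1,-0.06,0],[0,0,-35]],[[0.12,-0.074,0],[0,0,-42]],[[0.136,-0.0845,0],[0,0,-48.2]],[[0.136,-0.0845,0],[0,0,-48.2]],[[0.136,-0.0845,0],[0,0,-48.2]],[[0.136,-0.0845,0],[0,0,-48.2]]]'
python3 -c "
from h import *
to(592,181,68,-2.4)
im=cams.grab_frame('wrist')[:,:,::-1];cv2.imwrite('pics/w8.png',im)
a=cv2.imread('pics/w2.png')
A=cv2.Canny(a,40,120);B=cv2.Canny(np.ascontiguousarray(im),40,120)
g=lambda e:cv2.GaussianBlur(e,(0,0),1.5)
for y0,y1 in((196,245),(196,320)):
  r=cv2.matchTemplate(g(B)[y0-15:y1+15,240:400],g(A)[y0:y1,255:385],cv2.TM_CCOEFF_NORMED);print(cv2.minMaxLoc(r))
for i in(a,im): print([i[190:250:3,c].mean(1).astype(int).tolist() for c in(300,340)])
"
```

```text
t: 18.28
eef_pos: [593.2, 178.0, 165.8]
tcp_rot: [[0.053, 0.999, -0.002], [0.999, -0.053, -0.001], [-0.001, -0.002, -1.0]]
contact_force: [0.2, -0.5, -2.0]
grip_width: 53.1
gripper_force: 20.0
shift [0.003, -0.0011, 0.0978] turn [-0.1  0.  -0.6]
(-0.09098029136657715, 0.48179343342781067, (30, 27), (15, 18))
(0.0032373068388551474, 0.5826449990272522, (30, 30), (15, 17))
[[134, 134, 134, 126, 122, 159, 161, 160, 162, 165, 160, 162, 158, 156, 187, 176, 183, 162, 159, 160], [123, 132, 134, 124, 117, 158, 162, 163, 159, 165, 156, 158, 159, 162, 185, 214, 221, 221, 224, 223]]
[[135, 132, 129, 125, 125, 125, 159, 118, 61, 61, 60, 53, 156, 161, 158, 175, 208, 221, 162, 166], [124, 130, 131, 124, 121, 122, 159, 144, 62, 59, 57, 58, 149, 159, 160, 172, 211, 223, 224, 223]]
```

```bash
python3 -m pendant '[[[0.007,-0.001,0.02],[0,0,-0.6]],[[0.007,-0.001,0.045],[0,0,-0.6]],[[0.007,-0.001,0.07],[0,0,-0.6]],[[0.007,-0.001,0.085],[0,0,-0.6]],[[0.007,-0.001,0.095],[0,0,-0.6]],[[0.007,-0.001,0.099],[0,0,-0.6]],[[0.007,-0.001,0.099],[0,0,-0.6]],[[0.007,-0.001,0.099],[0,0,-0.6]]]'
```

```text
t: 19.0
eef_pos: [593.2, 186.0, 68.5]
tcp_rot: [[0.04, 0.999, 0.001], [0.999, -0.04, 0.0], [0.0, 0.001, -1.0]]
contact_force: [-0.9, 0.4, -0.9]
grip_width: 53.6
gripper_force: 20.0
```

```bash
python3 -m pendant '[[[0,0,0],[0,0,0]],[[0,0,0],[0,0,0]],[[0,0,0],[0,0,0]],[[0,0,0],[0,0,0]]]' 0.27
python3 -m pendant '[[[0,0,-0.03],[0,0,0]],[[0,0,-0.07],[0,0,0]],[[0,0,-0.1],[0,0,0]],[[0,0,-0.1],[0,0,0]],[[0,0,-0.1],[0,0,0]],[[0,0,-0.1],[0,0,0]],[[0,0,-0.1],[0,0,0]],[[0,0,-0.1],[0,0,0]],[[0,0,-0.1],[0,0,0]],[[0,0,-0.1],[0,0,0]]]'
python3 - <<'E'
from h import *
s=arm.sense();w=cams.grab_frame('wrist')[:,:,::-1];cv2.imwrite('pics/w9.png',w)
o=cv2.imread('pics/w6.png')
# what changed against the view with two things loaded
d=(cv2.absdiff(o,np.ascontiguousarray(w)).max(2)>45).astype(np.uint8);d=cv2.morphologyEx(d,cv2.MORPH_OPEN,np.ones((5,5)))
n,l,st,c=cv2.connectedComponentsWithStats(d)
for i in range(1,n):
    if st[i,4]>300: print("changed",st[i],c[i],ray("wrist",c[i],85,s))
# expected pixel outlines of third bottle: project rest points
p=cams.camera_params("wrist");T=p["tool_from_camera"];f=240/np.tan(np.radians(p["fov_y"]/2))
R=s["tcp_rot"]@T[:3,:3];cc=s["eef_pos"]+s["tcp_rot"]@T[:3,3]
a=np.radians(-2.4);ux=np.array([np.cos(a),np.sin(a),0]);uy=np.array([-np.sin(a),np.cos(a),0])
for d0,r in((27,27),(78,24),(129,27)):
    P0=np.array([425,187.8,28])+ux*(d0*np.cos(.1745)-r*np.sin(.1745))+np.array([0,0,d0*np.sin(.1745)+r*np.cos(.1745)])
    for e in(-52,52):
        for q in(-r,r):
            v=R.T@(P0+uy*e+ux*q-cc);print((v[:2]/v[2]*f+[p["cx"],p["cy"]]).astype(int),end=" ")
    print()
E
```

```text
t: 19.33
eef_pos: [592.9, 186.6, 68.0]
tcp_rot: [[0.039, 0.999, 0.0], [0.999, -0.039, 0.0], [0.0, 0.0, -1.0]]
contact_force: [0.1, -0.2, 0.1]
grip_width: 64.3
gripper_force: 0.1
t: 20.17
eef_pos: [592.6, 186.6, 167.1]
tcp_rot: [[0.039, 0.999, -0.001], [0.999, -0.039, -0.0], [-0.0, -0.001, -1.0]]
contact_force: [-0.1, 0.1, 0.1]
grip_width: 64.4
gripper_force: 0.0
changed [ 238  255   67   96 3633] [270.  287.5] [556.3 156.6  85. ]
changed [140 360  21  67 577] [147.3 393.3] [448.4  65.2  85. ]
changed [479 360  21  67 621] [491.4 393.8] [728.3  54.   85. ]
[107 301] [173 301] [ 79 173] [154 174] 
[170 305] [230 305] [150 175] [218 175] 
[224 313] [294 313] [211 178] [291 178]
```

```bash
python3 -m pendant '[[[-0.03,-0.01,-0.02],[0,0,0]],[[-0.06,-0.02,-0.03],[0,0,0]],[[-0.1,-0.04,-0.03],[0,0,0]],[[-0.14,-0.05,-0.03],[0,0,0]],[[-0.18,-0.06,-0.03],[0,0,0]],[[-0.22,-0.07,-0.03],[0,0,0]],[[-0.26,-0.08,-0.03],[0,0,0]],[[-0.3,-0.09,-0.03],[0,0,0]],[[-0.34,-0.1,-0.03],[0,0,0]],[[-0.34,-0.1,-0.03],[0,0,0]]]'
python3 - <<'E'
from h import *
t=cams.grab_frame('top')[:,:,::-1];cv2.imwrite('pics/top1.png',t);o=cv2.imread('pics/top0.png')
p=cams.camera_params("top");f=619.0;R=p["attitude"];f=240/np.tan(np.radians(p["fov_y"]/2))
hsv=cv2.cvtColor(np.ascontiguousarray(t),cv2.COLOR_BGR2HSV)
a=np.radians(-2.4);ux=np.array([np.cos(a),np.sin(a),0]);uy=np.array([-np.sin(a),np.cos(a),0])
for d0,r in((27,27),(78,24),(129,27)):
    P0=np.array([425,187.8,28])+ux*(d0*np.cos(.1745)-r*np.sin(.1745))+np.array([0,0,d0*np.sin(.1745)+r*np.cos(.1745)])
    for P in(P0,P0+uy*52,P0-uy*52,P0-ux*r,P0+ux*r):
        v=R.T@(P-p["position"]);print((v[:2]/v[2]*f+[p["cx"],p["cy"]]).astype(int),end=" ")
    print()
# low saturation = white/grey goods inside the rack
for c in(178,188,200,212,220):
    print(c,"".join("#" if hsv[v,c,1]<60 else "." for v in range(165,285)))
for v in(258,233,208): print(v,"".join("#" if hsv[v,c,1]<60 else "." for c in range(160,245)))
E
```

```text
t: 21.05
eef_pos: [478.0, -154.9, 197.7]
tcp_rot: [[0.045, 0.999, -0.0], [0.999, -0.045, -0.002], [-0.002, -0.0, -1.0]]
contact_force: [-0.9, 0.0, -0.2]
grip_width: 64.0
gripper_force: 0.0
[198 263] [172 263] [223 263] [197 276] [198 250] 
[198 238] [172 238] [223 239] [197 250] [198 227] 
[197 214] [172 214] [222 214] [197 227] [197 201] 
178 .....................................#######################.######################...#######################......#####
188 #...................................##########################################################################.....#####
200 ###########............#################################################################################################
212 #...................................###########################################################################.....####
220 #...................................##########################################################################......####
258 ###......######################################################................######
233 #####.....###################################################...................#####
208 ####.....#######################################################.................####
```

Rows 201–275 are filled evenly across the rack, matching the three expected rest positions. The gaps at column 178 show both caps are on the left.

```bash
python3 -c "
from station import arm
print(arm.close_job())"
```

```text
the job is handed in; nothing more can be done
None
```

The rack is loaded in order – white bottle, pigment tin, white bottle – all straight across and resting against each other, with both caps to the left. The glue tube and loose tile weren't touched, and the job was handed in at about 21 s on the robot's clock; no verdict came back.

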